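# Stow the glass pliers behind their keeper bar

## Task

Put the glass pliers, now shoved handles-first under the low shelf, away in their wooden cradle: lying flat, jaws first and fully home under the jaw guard. Then swing the keeper bar shut behind the handles until it snaps into its catch and stays there. Leave the other things on the table where they are.

Things in the scene. Friction and masses are not known exactly. Their poses are not given: they have to be found in the camera images.
- pliers: dark steel glass pliers with brass bands, closed, rigid, 180 mm long, 350 g, lying flat, 22 mm thick. Origin under mid-length on the underside; x towards the jaws, z up. Jaws 30 to 34 mm wide from x = 20 to 90 mm, nose 16 mm high; round joint 38 mm across at x = 8 mm; handles 38 mm wide overall from x = -10 to -90 mm. At the start only the jaws stick out from under the shelf
- jaw_tip (a point): tip of the pliers' jaws, 90 mm from the pliers' origin along x, 11 mm above the underside
- handle_end (a point): butt end of the pliers' handles, 90 mm from the origin along -x, 11 mm above the underside
- shelf: fixed low wooden shelf, 130 mm deep along its x, 210 mm wide along its y, top at 46 mm, clear space below 36 mm high and 182 mm wide, open only towards its +x (edge at x = 65 mm), closed behind. Origin on the table under its centre
- cradle: fixed wooden cradle. Origin on the table under its middle; x points to the jaw guard, z up. Base board 8 mm thick, x = -137 to 113 mm, 230 mm wide. The pliers lie on it along y = 0: jaws under the guard with the tip at its end wall (x = 100 mm), handles on the bare board. The keeper bar closes the open end at x = -100 mm
- guard_mouth (a point): middle of the guard's mouth, on the board at the cradle's x = 12 mm, 8 mm above the table. The guard is a bridge with two roof slats, from here to its end wall 88 mm further along x; inside 64 mm wide and 36 mm high, roof top 50 mm above the table
- catch_point (a point): sprung brass roller that holds the keeper bar's nose, on a steel block at the cradle's x = -104, y = 101 to 115 mm, 36 mm high
- keeper (a joint): angle (rad) of the steel keeper bar about its upright hinge. 0: shut, lying along the cradle's +y across the open end; grows as it opens, counterclockwise from above; at 1.57 it points along the cradle's -x. The catch resists from 0.11, is passed at 0.05 (about 10 N at the knob) and then draws the bar on to 0. Bar 160 mm long to the nose, 10 mm thick, 20 to 34 mm above the table
- keeper_knob (a point): top centre of the round upright wooden knob on the keeper bar: 18 mm across, standing 42 mm above the bar, top 76 mm above the table, 115 mm from the hinge axis
- keeper_hinge (a point): top of the keeper bar's hinge, on its axis, at the cradle's x = -100, y = -80 mm, 42 mm above the table
- offcut: streaky purple glass offcut, 100 x 60 x 7 mm, lying on top of the low shelf; origin under its centre (bystander)
- bevel: white opal glass bevel, 110 x 55 x 9 mm, flat on the table (bystander)
- stretcher: cast iron lead stretcher, 150 x 45 mm, 78 mm high, on the table (bystander)
- oil: brown glass bottle, 56 mm across, 120 mm high (bystander)
- nailpot: white open pot, 80 mm across, 70 mm high (bystander)
- came: coil of lead came, ring 120 mm across, 25 mm high (bystander)
- lath: wooden lath, 180 x 30 x 12 mm, flat on the table (bystander)
Things that resemble listed ones, but are neither listed nor needed, are in the scene too. What is shaped like the pliers but green or red is not meant.

How it is judged:
By the outcome, as a careful person would: the job done as asked, in the order asked, and still so for the second after the job is handed in, with the robot touching nothing.
It also fails if it takes over 64 s, if anything falls off the work surface, if the arm or the gripper's body presses on something with over 40 N, if the wrist force passes 120 N, or if a joint passes its speed limit or range.

## Robot

A 6-joint arm with a two-finger parallel gripper is mounted at the origin on the work surface. World frame = base frame: x ahead of the robot, y to its left, z up, the work surface at z = 0. Lengths are in m, angles in degrees, forces in N, time in s.
With the tool pointing down it reaches from about 0.3 to 0.75 m from the base axis. Payload 8.5 kg.
Tool frame: the origin (TCP) lies midway between the tips of the shut fingers; the grasp point (between the pads) lies grasp_offset behind it (grasp_offset is the distance from the TCP to the grasp point, in m); z points along the fingers, y is the line along which they close (so a half turn about z gives the same grasp; the last joint's range is limited). The gripper opens to 85 mm and grips with 20 to 120 N. Pads are 22 mm wide; open, the fingers measure 114 mm over their backs; the gripper's body (76 mm by 85 mm) begins 54 mm behind the grasp point. The pads swing forward as they close: fully open they stand 13 mm farther back than shut.
Start: joints at [-81.148, 21.807, 74.336, -0, 83.858, -12.336], TCP at [0.199, -0.513, 0.231] pointing down, gripper open.
Joint ranges: [-178.18, 178.18], [-50.72, 133.34], [12.68, 142.11], [-81.47, 261.47], [9.98, 163.14], [-165.26, 165.26]. Speed limits (degrees/s): [136.94, 136.94, 180, 180, 180, 180].

## Interface

Orientations are given as a 3x3 rotation matrix whose columns are the frame's x, y, z axes.
In Python, from rig import observe, get_image, camera_params, close_job, grasp_offset gives the robot as it stands.
- The arm moves only by the shell command python3 -m handwheel 'ROWS' [OPENING] [FORCE]. ROWS is JSON, a list of rows, each a list of 2 entries, a list of its own where there are three numbers: the shift along the tool's x, y, z as a fraction of full scale, then the turn, a rotation vector about the tool's x, y, z as a fraction of full scale. In form: [[[dx, dy, dz], [ax, ay, az]], ...]. A call has 1 to 10 rows; each row is the pose to reach, as a shift and turn from the pose commanded when the call began, along the tool's axes at that moment, turning the shorter way round; what a row does not reach only later rows make up. Full scale, the value 1, is 0.5 m for a shift and pi rad for a turn. A row lasts 1/10 s, in which the tool goes at most 50 mm and 8.59 degrees, less where a joint would pass 70% of its speed; a pose out of reach is approached as far as the arm can. A call with a number of a shift or a turn outside -1 to 1 is refused whole. A call with a gripper value outside its range is refused whole. OPENING is the opening, from 0 (shut) to 1 (fully open), set as the call begins (- or left out, the last holds). The fingers move at their own pace and stop on an object; FORCE is the grip in N (left out, the last holds). Time passes only in rows, so rows that repeat a pose let the fingers close. It gives the time, the measured TCP pose, the force, the opening and the grip force at its end, in the units of the state.
- observe(): the state, without advancing time (a new reading comes with each control period).
- get_image(name): name is "scene" or "top"; returns (picture, depth): 384x512x3 uint8, red, green, blue; 384x512 float32, m along the optical axis (not along the pixel's ray), 0 where there is no reading.
- camera_params(name): a dict with "K" (3x3 intrinsics, pixels), "R" (3x3) and "t" (3): a world point X has camera coordinates R X + t. Camera axes: x right, y down, z forward; pixel columns grow to the right and rows downward; lengths in m; the calibration is good to about 2 mm. A picture is of the moment at which its call begins. camera_params takes no time and is no camera call.
- close_job(): hands the job in; it is judged then, once.
The state is a dict: "time_s": time; "q": joint angles; "qvel": joint speeds; "joint_efforts": joint torques, N m; "position": TCP position; "tool_rot": TCP orientation; "ft_force": force on the tool from outside, world axes, zero at the start; "wrist_torque": the same for the moment, N m; "grip_width": finger opening in m; "gripper_force": force on a finger pad.
Only numpy, scipy, OpenCV 4.12 (cv2) and the standard library are available. Lean on these libraries where they do the work, as an engineer would, in place of code of your own. Each camera call takes 0.05 s, during which the arm holds its last target. There are 200 camera calls.

## Working session

There is one attempt and no reset: what is moved stays moved. The work goes in short steps, Python scripts to look and compute and a shell command to move; the robot and the scene stay as the last step left them, time stands still between calls to the robot, and variables do not carry over. Pictures are saved under pics/ and viewed, at most 10 in all, crops included, and the job is handed in when it is done.

```bash
ls; mkdir -p pics; python3 - <<'E'
from rig import *
import cv2,numpy as np
for n in("scene","top"):
    p,d=get_image(n); np.savez(f"{n}0.npz",p=p,d=d); cv2.imwrite(f"pics/{n}0.png",cv2.resize(p[:,:,::-1],(800,600),interpolation=cv2.INTER_CUBIC))
    c=camera_params(n); print(n,c)
print(observe(),grasp_offset)
E
```

```text
pics
scene {'K': array([[448.83802386,   0.        , 258.44356445],
       [  0.        , 448.83802386, 189.86227203],
       [  0.        ,   0.        ,   1.        ]]), 'R': array([[-0.42272202,  0.90612265, -0.01574282],
       [ 0.74690467,  0.33850065, -0.57232047],
       [-0.51326359, -0.25369085, -0.81987892]]), 't': array([ 0.32371577, -0.30409677,  1.5398331 ])}
top {'K': array([[359.20351125,   0.        , 258.36682104],
       [  0.        , 359.20351125, 192.59087198],
       [  0.        ,   0.        ,   1.        ]]), 'R': array([[ 2.36020219e-02, -9.99720346e-01,  1.47465546e-03],
       [-9.96939063e-01, -2.36462829e-02, -7.45208513e-02],
       [ 7.45348813e-02,  2.88701130e-04, -9.97218365e-01]]), 't': array([-0.11408847,  0.48089892,  1.22389762])}
{'time_s': 0.1, 'q': array([-8.11487800e+01,  2.18364178e+01,  7.43792517e+01,  2.00799651e-04,
        8.38576163e+01, -1.23348738e+01]), 'qvel': array([-0.04768742, -0.03979175, -0.10150201,  0.02588596,  0.03987138,
       -0.0063591 ]), 'joint_efforts': array([ 3.11997770e-03, -4.49218905e+01, -2.31655562e+01, -1.44885003e-04,
        3.69085930e-03,  1.94662317e-05]), 'position': array([ 0.19873477, -0.51255988,  0.23078702]), 'tool_rot': array([[ 9.32411706e-01,  3.61397803e-01, -1.93367619e-04],
       [ 3.61397749e-01, -9.32410890e-01,  1.26438125e-03],
       [ 2.76646532e-04, -1.24880650e-03, -9.99999182e-01]]), 'ft_force': array([-0.21159617,  0.70028354, -0.46420344]), 'wrist_torque': array([ 0.04247377, -0.0038503 , -0.05003389]), 'gripper_force': 0.0, 'grip_width': 0.08538099453603877} 0.0187
```

View pics/scene0.png

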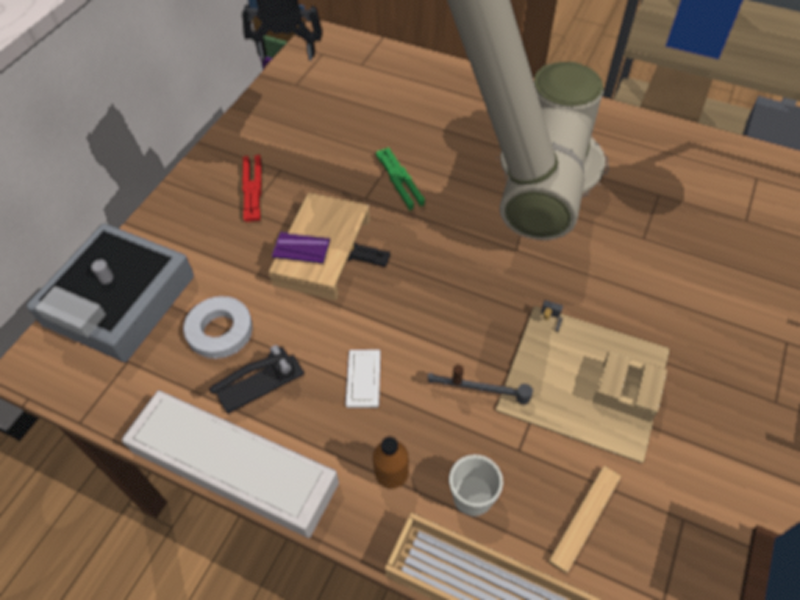

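View pics/top0.png

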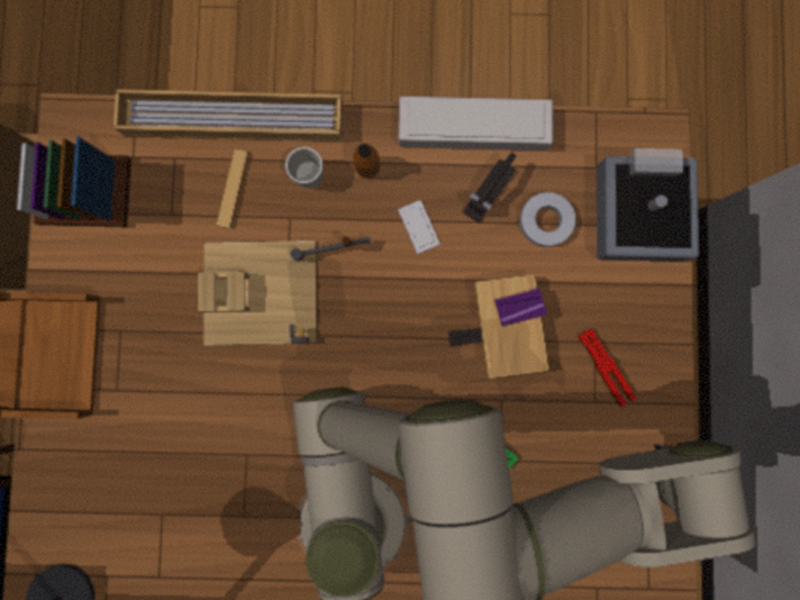

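Scene view: the dark jaws stick out of the shelf at (370,256), cradle around (590,385), knob (457,375). Top view: jaws (465,337), cradle (260,293), guard on its left (225,291), hinge (297,254), knob (347,241), catch (298,333).
Candidates for the pliers in the top view are the dark piece at (465,337), green (510,458) and red (607,367). The black thing at (490,190) is the stretcher. The dark piece fits: it is dark steel and sits under the shelf. I'll confirm it in a crop and measure.

```bash
cat > h.py <<'E'
import numpy as np,cv2
from rig import *
def cloud(n,p=None,d=None):
    if p is None: p,d=get_image(n)
    c=camera_params(n);v,u=np.mgrid[:384,:512]
    X=np.stack([u,v,np.ones_like(u)],-1)@np.linalg.inv(c["K"]).T*d[...,None]
    return p,d,(X-c["t"])@c["R"]          # world points per pixel
def ray(n,uv,z):                          # pixel -> world on plane z
    c=camera_params(n);r=c["R"].T@np.linalg.inv(c["K"])@np.r_[uv,1];o=-c["R"].T@c["t"]
    return o+r*(z-o[2])/r[2]
def two(uv1,uv2):                         # scene, top -> triangulated
    A=[];b=[]
    for n,uv in(("scene",uv1),("top",uv2)):
        c=camera_params(n);r=c["R"].T@np.linalg.inv(c["K"])@np.r_[uv,1];r/=np.linalg.norm(r);o=-c["R"].T@c["t"]
        P=np.eye(3)-np.outer(r,r);A.append(P);b.append(P@o)
    return np.linalg.solve(sum(A),sum(b))
def rows(target,R=None):                  # shift/turn in tool axes & units from the current pose
    o=observe();T=o["tool_rot"];s=T.T@(np.array(target)-o["position"])/.5
    w=np.zeros(3) if R is None else cv2.Rodrigues(T.T@R)[0].ravel()/np.pi
    return s.round(4),w.round(4)
E
python3 - <<'E'
from h import *
S={n:np.load(f"{n}0.npz") for n in("scene","top")}
tiles=[]
for n,(u,v) in(("scene",(237,164)),("top",(298,216)),("scene",(310,242)),("top",(215,157))):
    tiles.append(cv2.resize(S[n]["p"][v-32:v+33,u-43:u+44,::-1],(400,300),interpolation=cv2.INTER_CUBIC))
cv2.imwrite("pics/crop.png",np.vstack([np.hstack(tiles[:2]),np.hstack(tiles[2:])]))
for n in S:
    p,d,X=cloud(n,S[n]["p"],S[n]["d"]); z=X[...,2]
    dark=(p.max(2)<60)
    u0,v0=(237,164) if n=="scene" else (298,216)
    m=np.zeros_like(dark);m[v0-14:v0+14,u0-18:u0+18]=1
    m&=dark&(d>0)&(z>.005)
    r=cv2.minAreaRect(X[m][:,:2].astype(np.float32)*1000)
    print(n,"jaws",r,m.sum(),"z",np.percentile(z[m],[5,50,95]))
    print(" lo/hi",X[m].min(0),X[m].max(0))
    # cradle board & guard
    c=ray(n,(590*.64,385*.64) if n=="scene" else (260*.64,293*.64),.008);print(" c",c)
    near=(np.abs(X[...,:2]-c[:2]).max(-1)<.2)&(d>0)
    hsv=cv2.cvtColor(p,cv2.COLOR_RGB2HSV)
    for a,b,nm in((.004,.013,"board"),(.046,.056,"roof"),(.065,.085,"knob"),(.036,.046,"hinge"),(.018,.036,"bar")):
        m=(near&(z>a)&(z<b)).astype(np.uint8)
        k,l,st,ce=cv2.connectedComponentsWithStats(m)
        for j in np.argsort(-st[1:,4])[:3]+1:
            q=X[l==j]; 
            if len(q)>4: print(" ",nm,len(q),"px",ce[j].round(1),"rect",[np.round(t,1) for t in cv2.minAreaRect(q[:,:2].astype(np.float32)*1000)],"z",q[:,2].mean().round(4))
E
```

```text
scene jaws ((415.0440979003906, -238.80099487304688), (31.207595825195312, 77.38447570800781), 9.222426414489746) 211 z [0.00740657 0.01783402 0.02451191]
 lo/hi [ 0.39482583 -0.27486121  0.00534605] [ 0.4343751  -0.20035625  0.02659781]
 c [0.51060976 0.23599077 0.008     ]
  board 5242 px [369.3 244.2] rect [array([498.4, 219.7]), array([239.1, 255.6]), np.float64(2.8)] z 0.0082
  board 231 px [385.8 311.2] rect [array([678.5, 304.1]), array([31. , 67.6]), np.float64(79.0)] z 0.0111
  board 145 px [403.5 246.9] rect [array([484. , 299.5]), array([45.6, 26.7]), np.float64(2.4)] z 0.0085
  roof 410 px [416.4 247.5] rect [array([495.7, 325.8]), array([84.3, 38.3]), np.float64(4.6)] z 0.0501
  roof 391 px [392.7 239.5] rect [array([498.5, 264.5]), array([84.7, 42.5]), np.float64(8.4)] z 0.0501
  hinge 113 px [399.  256.6] rect [array([533.4, 295.6]), array([12.7, 98.2]), np.float64(2.8)] z 0.0419
  hinge 82 px [335.5 249.5] rect [array([583.2, 138.2]), array([25.8, 27.4]), np.float64(62.6)] z 0.0413
  hinge 43 px [407.1 233.1] rect [array([459.3, 294.6]), array([24.9, 13. ]), np.float6
[... 1251 characters left out ...]
3] rect [array([606.5,  26.2]), array([15.6, 10.6]), np.float64(2.2)] z 0.0764
  hinge 43 px [189.  162.2] rect [array([580. , 136.4]), array([24.5, 23.4]), np.float64(35.8)] z 0.0421
  hinge 21 px [191.3 216.8] rect [array([393.7, 125. ]), array([13.5, 30.6]), np.float64(1.4)] z 0.038
  hinge 19 px [140.8 175.3] rect [array([530.3, 297.8]), array([10.4, 22.6]), np.float64(3.1)] z 0.0425
  bar 76 px [206.1 159.4] rect [array([592.3,  85.4]), array([ 15.8, 107.4]), np.float64(17.9)] z 0.0326
  bar 34 px [193.6 214.4] rect [array([402.3, 116.6]), array([34.5, 16.4]), np.float64(23.0)] z 0.0325
  bar 10 px [133.5 199. ] rect [array([450.5, 324.6]), array([ 0.5, 27.7]), np.float64(2.3)] z 0.0287
```

View pics/crop.png

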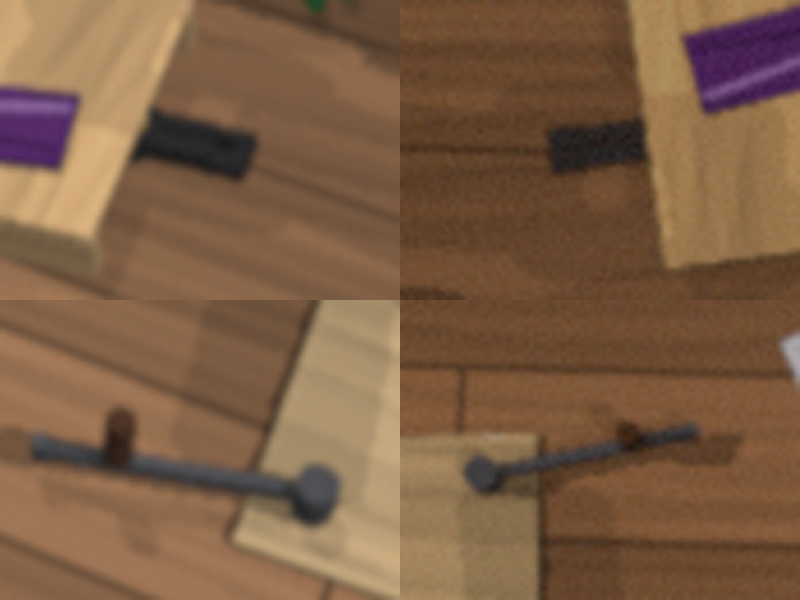

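The crop confirms it: the piece under the shelf is black steel, neither green nor red, and the lower tiles show the knob and hinge clearly. Measured in world mm:
- **Jaws:** centre about (411, -238), tip at y≈-203, heading about (-0.12, 0.993), top about 20.
- **Cradle:** origin about (497.5, 231), x-axis (-0.051, 0.999), board 8.
- **Hinge:** (581.6, 137).
- **Knob:** (606, 26).

```bash
cat >> h.py <<'E'
def Rdown(deg):                           # tool x at world heading deg, z down
    c,s=np.cos(np.radians(deg)),np.sin(np.radians(deg)); return np.array([[c,s,0],[s,-c,0],[0,0,-1.]])
HP=97.0; HC=93.0; CO=np.array([.4975,.231]); CX=np.array([-.051,.9987]); CY=np.array([-.9987,-.051])
E
python3 -c "
from h import *
print(rows([.411,-.232,.12],Rdown(HP)))"
```

```text
(array([ 0.5986, -0.3695,  0.2222]), array([-3.000e-04, -3.000e-04, -4.212e-01]))
```

```bash
python3 -m handwheel '[[[0.06,-0.037,0.0],[0,0,-0.04]],[[0.12,-0.074,0.02],[0,0,-0.085]],[[0.19,-0.12,0.05],[0,0,-0.13]],[[0.27,-0.165,0.08],[0,0,-0.18]],[[0.345,-0.21,0.11],[0,0,-0.225]],[[0.42,-0.26,0.15],[0,0,-0.27]],[[0.49,-0.305,0.18],[0,0,-0.315]],[[0.55,-0.34,0.21],[0,0,-0.36]],[[0.599,-0.3695,0.222],[0,0,-0.4]],[[0.599,-0.3695,0.222],[0,0,-0.421]]]' 1 30
python3 - <<'E'
from h import *
o=observe();print(o['position'],o['q'].round(1)); print(rows([.411,-.232,.002],Rdown(HP)))
p,d=get_image('scene');v,u=164,237
a=cv2.resize(p[v-32:v+33,u-43:u+44,::-1],(400,300));p,d=get_image('top');v,u=216,290
cv2.imwrite('pics/a1.png',np.hstack([a,cv2.resize(p[v-32:v+33,u-43:u+44,::-1],(400,300))]))
E
```

```text
time_s: 1.1
position: [0.4121, -0.2293, 0.1192]
tool_rot: [[-0.129, 0.992, -0.002], [0.992, 0.129, 0.002], [0.003, -0.001, -1.0]]
ft_force: [-1.2, -0.2, -0.2]
grip_width: 0.0855
gripper_force: 0.0
[ 0.41212079 -0.22932     0.11919901] [-43.5  21.2  96.4   0.   62.5 -51. ]
(array([-0.0056, -0.0026,  0.2344]), array([-0.0004, -0.0008,  0.0024]))
```

```bash
python3 -m handwheel '[[[0,-0.002,0.06],[0,0,0]],[[-0.002,-0.002,0.12],[0,0,0]],[[-0.003,-0.002,0.17],[0,0,0]],[[-0.005,-0.002,0.205],[0,0,0]],[[-0.005,-0.002,0.225],[0,0,0]],[[-0.005,-0.002,0.234],[0,0,0]],[[-0.005,-0.002,0.234],[0,0,0]]]' 1 30
python3 -m handwheel '[[[0,0,0],[0,0,0]],[[0,0,0],[0,0,0]],[[0,0,0],[0,0,0]],[[0,0,0],[0,0,0]],[[0,0,0],[0,0,0]],[[0,0,0],[0,0,0]],[[0,0,0],[0,0,0]],[[0,0,0],[0,0,0]]]' 0 50
```

```text
time_s: 1.9
position: [0.4105, -0.2351, 0.0034]
tool_rot: [[-0.12, 0.993, -0.0], [0.993, 0.12, 0.0], [0.0, -0.0, -1.0]]
ft_force: [-0.2, -0.6, 0.9]
grip_width: 0.0854
gripper_force: 0.0
time_s: 2.7
position: [0.4106, -0.2349, 0.0034]
tool_rot: [[-0.121, 0.993, 0.0], [0.993, 0.121, 0.0], [0.0, 0.0, -1.0]]
ft_force: [-0.9, 0.6, 2.6]
grip_width: 0.0311
gripper_force: 49.2
```

```bash
python3 -m handwheel '[[[0.02,0,0],[0,0,0]],[[0.05,0,0],[0,0,0]],[[0.09,0,0],[0,0,0]],[[0.13,0,0],[0,0,0]],[[0.17,0,0],[0,0,0]],[[0.21,0,0],[0,0,0]],[[0.25,0,0],[0,0,0]],[[0.29,0,0],[0,0,0]],[[0.31,0,0],[0,0,0]],[[0.31,0,0],[0,0,0]]]'
python3 -m handwheel '[[[0,0,0],[0,0,0]],[[0,0,0],[0,0,0]],[[0,0,0],[0,0,0]],[[0,0,0],[0,0,0]],[[0,0,-0.04],[0,0,0]],[[0,0,-0.1],[0,0,0]],[[0.05,-0.05,-0.18],[0,0,0]],[[0.1,-0.12,-0.25],[0,0,0]],[[0.15,-0.2,-0.3],[0,0,0]],[[0.15,-0.2,-0.3],[0,0,0]]]' 1
python3 - <<'E'
from h import *
T=[]
for n in("scene","top"):
    p,d,X=cloud(n);z=X[...,2]
    m=(p.max(2)<75)&(d>0)&(z>.005)&(z<.035)&(abs(X[...,0]-.40)<.05)&(X[...,1]>-.28)&(X[...,1]<-.02)
    k,l,st,ce=cv2.connectedComponentsWithStats(m.astype(np.uint8),connectivity=8)
    print(n,[(ce[j].round(0),st[j,4]) for j in range(1,k) if st[j,4]>15])
    q=X[m];r=cv2.minAreaRect(q[:,:2].astype(np.float32)*1000)
    vx=cv2.fitLine(q[:,:2].astype(np.float32),cv2.DIST_HUBER,0,.001,.001).ravel();print(r,vx,np.degrees(np.arctan2(vx[1],vx[0])),np.percentile(z[m],[50,95]))
    u,v=np.int32(np.argwhere(m).mean(0)[::-1]);T.append(cv2.resize(p[v-45:v+45,u-60:u+60,::-1],(400,300),interpolation=cv2.INTER_CUBIC))
cv2.imwrite("pics/out.png",np.hstack(T))
E
```

```text
time_s: 3.7
position: [0.3908, -0.0791, 0.0033]
tool_rot: [[-0.123, 0.992, -0.002], [0.992, 0.123, 0.002], [0.002, -0.002, -1.0]]
ft_force: [-0.6, 4.0, 4.0]
grip_width: 0.031
gripper_force: 49.1
time_s: 4.7
position: [0.2806, -0.0172, 0.1547]
tool_rot: [[-0.122, 0.993, 0.002], [0.993, 0.122, -0.001], [-0.001, 0.002, -1.0]]
ft_force: [1.3, 0.6, 0.2]
grip_width: 0.0851
gripper_force: 0.0
scene [(array([253., 166.]), np.int32(57)), (array([283., 175.]), np.int32(274)), (array([251., 172.]), np.int32(47))]
((404.008544921875, -128.3539276123047), (33.692779541015625, 165.9829864501953), 10.012445449829102) [ 0.19781895 -0.98023856  0.41177458 -0.13124435] -78.59055 [0.01705689 0.02348512]
top [(array([281., 212.]), np.int32(52)), (array([255., 219.]), np.int32(241)), (array([283., 219.]), np.int32(53))]
((397.4820556640625, -128.96780395507812), (37.904998779296875, 161.40029907226562), 9.583027839660645) [ 0.15694629 -0.9876071   0.39657032 -0.12227729] -80.97031 [0.02089199 0.02506419]
```

View pics/out.png

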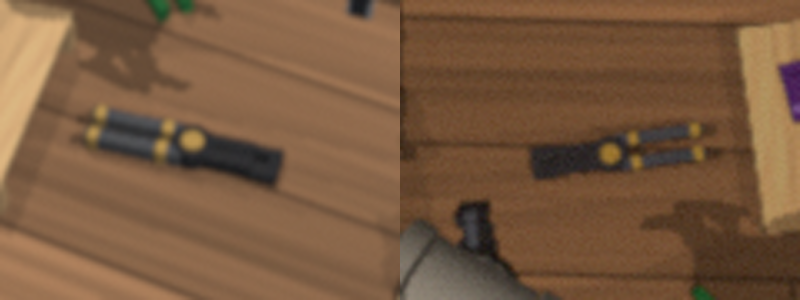

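The pliers are fully out: scene crop shows joint (193,140), jaw end (280,165); top crop shows joint (610,153), jaw end (533,162), handle ends (712,142). Heading is about 98.5° and origin about (0.399, -0.136). Next I regrasp on the handles.

```bash
python3 -c "
from h import *
print(rows([.4031,-.1637,.08],Rdown(98.5)),rows([.4031,-.1637,.003],Rdown(98.5)))"
```

```text
(array([-0.3173,  0.2034,  0.1493]), array([ 0.0008,  0.0005, -0.0086])) (array([-0.3171,  0.203 ,  0.3033]), array([ 0.0008,  0.0005, -0.0086]))
```

```bash
python3 -m handwheel '[[[-0.07,0.04,0.03],[0,0,0]],[[-0.14,0.09,0.06],[0,0,-0.004]],[[-0.21,0.135,0.1],[0,0,-0.008]],[[-0.28,0.18,0.13],[0,0,-0.0086]],[[-0.317,0.203,0.15],[0,0,-0.0086]],[[-0.317,0.203,0.2],[0,0,-0.0086]],[[-0.317,0.203,0.25],[0,0,-0.0086]],[[-0.317,0.203,0.285],[0,0,-0.0086]],[[-0.317,0.203,0.303],[0,0,-0.0086]],[[-0.317,0.203,0.303],[0,0,-0.0086]]]' 1
python3 -m handwheel '[[[0,0,0],[0,0,0]],[[0,0,0],[0,0,0]],[[0,0,0],[0,0,0]],[[0,0,0],[0,0,0]],[[0,0,0],[0,0,0]],[[0,0,0],[0,0,0]],[[0,0,0],[0,0,0]],[[0,0,0],[0,0,0]]]' 0 70
python3 - <<'E'
from h import *
R=Rdown(HC)
o=observe();print(o['position'])
# cradle x of origin at preinsert: tip at x=-5 -> origin -95 ; grasp 28 behind -> -123 ; home: grasp -18
for cx,z in((-123,.10),(-123,.014),(-25,.014),(-18,.014)):
    t=CO+CX*cx/1000; print(cx,t.round(4),rows([*t,z],R))
E
```

```text
time_s: 5.8
position: [0.4032, -0.1639, 0.0004]
tool_rot: [[-0.148, 0.989, -0.002], [0.989, 0.148, 0.002], [0.002, -0.002, -1.0]]
ft_force: [-1.1, -0.4, 0.5]
grip_width: 0.0853
gripper_force: 0.0
time_s: 6.6
position: [0.4038, -0.1641, 0.0027]
tool_rot: [[-0.148, 0.989, 0.002], [0.989, 0.148, -0.001], [-0.001, 0.001, -1.0]]
ft_force: [0.3, 0.4, 8.1]
grip_width: 0.0365
gripper_force: 69.1
[ 0.4038342  -0.16405088  0.00270197]
-123 [0.5038 0.1082] (array([ 0.5085,  0.2786, -0.1949]), array([0.0005, 0.0004, 0.0307]))
-123 [0.5038 0.1082] (array([ 0.5088,  0.2784, -0.0229]), array([0.0005, 0.0004, 0.0307]))
-25 [0.4988 0.206 ] (array([ 0.7038,  0.2975, -0.0232]), array([0.0005, 0.0004, 0.0307]))
-18 [0.4984 0.213 ] (array([ 0.7178,  0.2988, -0.0232]), array([0.0005, 0.0004, 0.0307]))
```

```bash
python3 -m handwheel '[[[0,0,-0.04],[0,0,0]],[[0,0,-0.1],[0,0,0]],[[0.04,0.02,-0.15],[0,0,0]],[[0.1,0.05,-0.195],[0,0,0.005]],[[0.17,0.09,-0.195],[0,0,0.01]],[[0.24,0.13,-0.195],[0,0,0.015]],[[0.31,0.17,-0.195],[0,0,0.02]],[[0.38,0.21,-0.195],[0,0,0.025]],[[0.45,0.25,-0.195],[0,0,0.03]],[[0.5085,0.2786,-0.195],[0,0,0.0307]]]'
python3 -m handwheel '[[[0,0,0],[0,0,0]],[[0,0,0],[0,0,0]],[[0,0,0],[0,0,0]]]'
python3 - <<'E'
from h import *
T=[]
for n in("scene","top"):
    p,d=get_image(n)
    u,v=(350,225) if n=="scene" else (185,195); T.append(cv2.resize(p[v-60:v+60,u-80:u+80,::-1],(400,300),interpolation=cv2.INTER_CUBIC))
cv2.imwrite("pics/pre.png",np.hstack(T))
for cx,z in((-123,.06),(-123,.0125),(-18,.0125)):
    print(rows([*(CO+CX*cx/1000),z],Rdown(HC)))
E
```

```text
time_s: 7.6
position: [0.5037, 0.1104, 0.0993]
tool_rot: [[-0.053, 0.999, -0.0], [0.999, 0.053, 0.0], [0.0, -0.0, -1.0]]
ft_force: [-0.1, -1.6, -2.9]
grip_width: 0.0364
gripper_force: 71.8
time_s: 7.9
position: [0.503, 0.1076, 0.0992]
tool_rot: [[-0.052, 0.999, -0.001], [0.999, 0.052, -0.0], [-0.0, -0.001, -1.0]]
ft_force: [0.6, -0.2, -3.2]
grip_width: 0.0365
gripper_force: 71.8
(array([0.0015, 0.0012, 0.0787]), array([-0.0001,  0.    , -0.0005]))
(array([0.0015, 0.0012, 0.1737]), array([-0.0001,  0.    , -0.0005]))
(array([0.2115, 0.0012, 0.1737]), array([-0.0001,  0.    , -0.0005]))
```

View pics/pre.png

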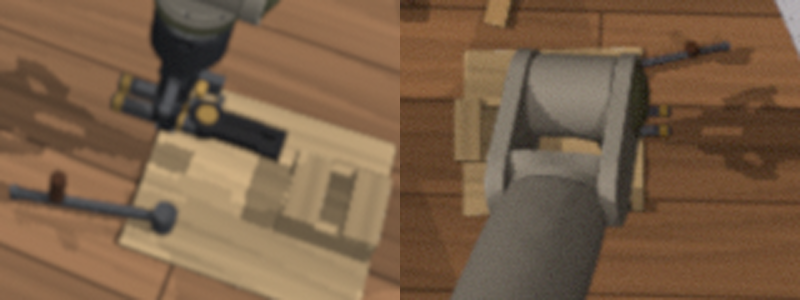

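The pliers are held level in line with the guard: in the scene crop the jaw tip is at (280,145) and the guard mouth near (300,190). I lower them and slide them in.

```bash
python3 -m handwheel '[[[0,0,0.05],[0,0,0]],[[0,0,0.1],[0,0,0]],[[0,0,0.14],[0,0,0]],[[0,0,0.16],[0,0,0]],[[0.001,0.001,0.17],[0,0,0]],[[0.001,0.001,0.1737],[0,0,0]],[[0.001,0.001,0.1737],[0,0,0]]]'
python3 -m handwheel '[[[0.03,0,0],[0,0,0]],[[0.06,0,0],[0,0,0]],[[0.09,0,0],[0,0,0]],[[0.12,0,0],[0,0,0]],[[0.15,0,0],[0,0,0]],[[0.17,0,0],[0,0,0]],[[0.18,0,0],[0,0,0]],[[0.185,0,0],[0,0,0]],[[0.19,0,0],[0,0,0]],[[0.19,0,0],[0,0,0]]]'
```

```text
time_s: 8.7
position: [0.5043, 0.1088, 0.013]
tool_rot: [[-0.052, 0.999, 0.001], [0.999, 0.052, -0.0], [-0.0, 0.001, -1.0]]
ft_force: [-0.4, 1.0, -2.8]
grip_width: 0.0366
gripper_force: 71.7
time_s: 9.7
position: [0.4991, 0.2036, 0.0125]
tool_rot: [[-0.052, 0.999, -0.0], [0.999, 0.052, -0.0], [-0.0, -0.0, -1.0]]
ft_force: [-0.3, -0.0, -3.6]
grip_width: 0.0366
gripper_force: 71.7
```

```bash
python3 -m handwheel '[[[0.004,0,0.001],[0,0,0]],[[0.007,0,0.002],[0,0,0]],[[0.01,0,0.003],[0,0,0]],[[0.012,0,0.003],[0,0,0]],[[0.014,0,0.003],[0,0,0]],[[0.014,0,0.003],[0,0,0]]]'
python3 -m handwheel '[[[0.002,0,0],[0,0,0]],[[0.004,0,0],[0,0,0]],[[0.006,0,0],[0,0,0]],[[0.006,0,0],[0,0,0]]]'
```

```text
time_s: 10.3
position: [0.4986, 0.2108, 0.011]
tool_rot: [[-0.052, 0.999, 0.0], [0.999, 0.052, 0.0], [0.0, 0.0, -1.0]]
ft_force: [0.4, 1.2, -3.5]
grip_width: 0.0363
gripper_force: 72.0
time_s: 10.7
position: [0.4985, 0.2139, 0.011]
tool_rot: [[-0.052, 0.999, 0.0], [0.999, 0.052, 0.0], [0.0, 0.0, -1.0]]
ft_force: [0.3, 0.6, -2.9]
grip_width: 0.0366
gripper_force: 72.0
```

```bash
python3 -m handwheel '[[[0.002,0,0],[0,0,0]],[[0.004,0,0],[0,0,0]],[[0.006,0,0],[0,0,0]],[[0.006,0,0],[0,0,0]]]'
python3 -m handwheel '[[[0.002,0,0],[0,0,0]],[[0.004,0,0],[0,0,0]],[[0.006,0,0],[0,0,0]],[[0.006,0,0],[0,0,0]]]'
```

```text
time_s: 11.1
position: [0.4984, 0.2159, 0.011]
tool_rot: [[-0.053, 0.999, -0.0], [0.999, 0.053, -0.002], [-0.002, -0.0, -1.0]]
ft_force: [0.7, -5.2, -2.7]
grip_width: 0.0368
gripper_force: 71.9
time_s: 11.5
position: [0.4985, 0.2161, 0.011]
tool_rot: [[-0.053, 0.999, -0.001], [0.999, 0.053, -0.007], [-0.006, -0.001, -1.0]]
ft_force: [1.7, -24.2, 0.5]
grip_width: 0.0365
gripper_force: 72.2
```

Contact at y=0.216 with 24 N, which matches the end wall. I release, lift clear and check.

```bash
python3 -m handwheel '[[[-0.004,0,0],[0,0,0]],[[-0.004,0,0],[0,0,0]]]'
python3 -m handwheel '[[[0,0,0],[0,0,0]],[[0,0,0],[0,0,0]],[[0,0,0],[0,0,0]],[[0,0,0],[0,0,0]],[[0,0,0],[0,0,0]],[[0,0,-0.05],[0,0,0]],[[0,0,-0.12],[0,0,0]],[[0,0,-0.2],[0,0,0]],[[-0.1,0.08,-0.3],[0,0,0]],[[-0.2,0.15,-0.35],[0,0,0]]]' 1
python3 -m handwheel '[[[-0.1,0.07,0],[0,0,0]],[[-0.2,0.15,0],[0,0,0]],[[-0.3,0.2,0],[0,0,0]],[[-0.4,0.2,0],[0,0,0]],[[-0.4,0.2,0],[0,0,0]]]'
python3 - <<'E'
from h import *
T=[]
for n in("scene","top"):
    p,d,X=cloud(n);z=X[...,2]
    r=(X[...,:2]-CO);c=np.stack([r@CX,r@CY],-1)
    m=(p.max(2)<90)&(d>0)&(z>.012)&(z<.04)&(c[...,0]>-.095)&(c[...,0]<.01)&(abs(c[...,1])<.045)
    q=c[m]*1000;print(n,len(q),q.min(0).round(1),q.max(0).round(1),np.percentile(z[m],[50,95]))
    h=cv2.cvtColor(p,cv2.COLOR_RGB2HSV)
    k=(z>.07)&(z<.08)&(abs(X[...,0]-.606)<.04)&(abs(X[...,1]-.026)<.04);print("knob",X[k].mean(0),k.sum())
    u,v=(370,240) if n=="scene" else (185,190); T.append(cv2.resize(p[v-45:v+45,u-60:u+60,::-1],(400,300),interpolation=cv2.INTER_CUBIC))
cv2.imwrite("pics/home.png",np.hstack(T)); print(observe()['q'].round(0),observe()['position'])
E
```

```text
time_s: 11.7
position: [0.4984, 0.216, 0.011]
tool_rot: [[-0.052, 0.999, -0.0], [0.999, 0.052, -0.003], [-0.003, -0.001, -1.0]]
ft_force: [1.0, -11.3, -2.0]
grip_width: 0.0362
gripper_force: 72.0
time_s: 12.7
position: [0.5529, 0.1541, 0.1674]
tool_rot: [[-0.055, 0.998, 0.003], [0.998, 0.055, 0.0], [0.0, 0.003, -1.0]]
ft_force: [2.3, 0.5, -0.7]
grip_width: 0.0855
gripper_force: 0.0
time_s: 13.2
position: [0.6634, -0.0443, 0.1641]
tool_rot: [[-0.05, 0.999, -0.0], [0.999, 0.05, -0.0], [-0.0, -0.0, -1.0]]
ft_force: [0.2, -0.0, -0.5]
grip_width: 0.0854
gripper_force: 0.0
scene 277 [-73.9 -23.7] [ 9.9 13.1] [0.02592191 0.0310247 ]
knob [0.61093468 0.02713663 0.07513773] 38
top 153 [-77.1 -17.6] [ 9.6 20.4] [0.02881993 0.03375377]
knob [nan nan nan] 0
[-14.  36.  60.  -0.  84. -17.] [ 0.66328792 -0.04462908  0.16396309]<stdin>:9: RuntimeWarning: Mean of empty slice.
  ret = um.true_divide(
```

View pics/home.png

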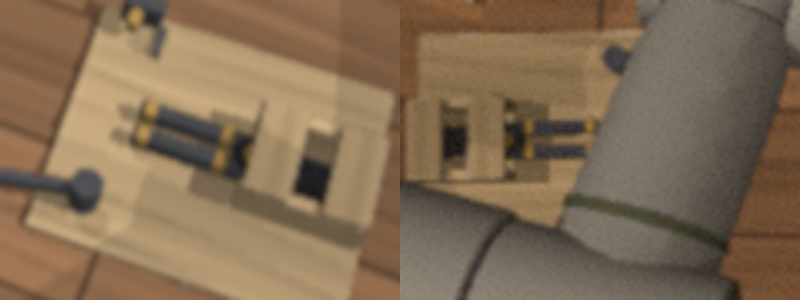

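The pliers are home: jaws under both slats, handle end near cradle x=-78 mm, flat at z≈30 mm (scene crop handles (140,115)-(240,155)). Now the knob.

```bash
python3 -c "
from h import *
print(rows([.6075,.026,.11],Rdown(103)),rows([.6075,.026,.045],Rdown(103)))"
```

```text
(array([ 0.1465, -0.1047,  0.1079]), array([-0.0001,  0.0001, -0.057 ])) (array([ 0.1465, -0.1046,  0.2379]), array([-0.0001,  0.0001, -0.057 ]))
```

```bash
python3 -m handwheel '[[[0.05,-0.035,0.03],[0,0,-0.03]],[[0.1,-0.07,0.06],[0,0,-0.05]],[[0.1465,-0.1046,0.09],[0,0,-0.057]],[[0.1465,-0.1046,0.13],[0,0,-0.057]],[[0.1465,-0.1046,0.18],[0,0,-0.057]],[[0.1465,-0.1046,0.22],[0,0,-0.057]],[[0.1465,-0.1046,0.238],[0,0,-0.057]],[[0.1465,-0.1046,0.238],[0,0,-0.057]]]' 1
python3 -m handwheel '[[[0,0,0],[0,0,0]],[[0,0,0],[0,0,0]],[[0,0,0],[0,0,0]],[[0,0,0],[0,0,0]],[[0,0,0],[0,0,0]],[[0,0,0],[0,0,0]],[[0,0,0],[0,0,0]],[[0,0,0],[0,0,0]],[[0,0,0],[0,0,0]],[[0,0,0],[0,0,0]]]' 0 30
python3 - <<'E'
from h import *
H=np.array([.582,.137])
o=observe();print(o['position'],o['q'].round(0)); v=o['position'][:2]-H; print(np.linalg.norm(v),np.degrees(np.arctan2(v[1],v[0])))
E
```

```text
time_s: 14.1
position: [0.606, 0.0304, 0.0449]
tool_rot: [[-0.23, 0.973, -0.002], [0.973, 0.23, 0.0], [0.001, -0.002, -1.0]]
ft_force: [-0.3, -0.8, 0.3]
grip_width: 0.0857
gripper_force: 0.0
time_s: 15.1
position: [0.607, 0.0296, 0.0462]
tool_rot: [[-0.229, 0.973, 0.001], [0.973, 0.229, -0.0], [-0.0, 0.001, -1.0]]
ft_force: [-1.3, -0.3, 5.8]
grip_width: 0.0172
gripper_force: 30.1
[0.60697105 0.02962314 0.04616473] [ -8.  38.  79.  -0.  63. -22.]
0.11024220690893514 -76.90826797867842
```

Gripped the knob (17 mm). I swing it along the arc.

```bash
python3 -m handwheel '[[[0.0009,-0.0196,-0.004],[0,0,0.028]],[[0.0034,-0.0391,-0.004],[0,0,0.0556]],[[0.0077,-0.0582,-0.004],[0,0,0.0833]],[[0.0136,-0.077,-0.004],[0,0,0.111]],[[0.0228,-0.0986,-0.004],[0,0,0.1444]],[[0.0342,-0.1192,-0.004],[0,0,0.1778]],[[0.0477,-0.1385,-0.004],[0,0,0.2111]],[[0.0631,-0.1563,-0.004],[0,0,0.2444]],[[0.0804,-0.1724,-0.004],[0,0,0.2778]],[[0.0804,-0.1724,-0.004],[0,0,0.2778]]]'
python3 - <<'E'
from h import *
H=np.array([.582,.137])
o=observe();v=o['position'][:2]-H; print(np.linalg.norm(v),np.degrees(np.arctan2(v[1],v[0])),o['q'].round(0))
E
```

```text
time_s: 16.1
position: [0.5132, 0.051, 0.0465]
tool_rot: [[0.601, 0.799, 0.0], [0.799, -0.601, 0.003], [0.002, -0.002, -1.0]]
ft_force: [8.7, 8.2, -16.1]
grip_width: 0.0167
gripper_force: 29.8
0.11011052865215726 -128.67107889132228 [-8. 31. 95.  0. 55. 29.]
```

```bash
python3 -m handwheel '[[[0.0009,-0.0196,0.002],[0,0,0.028]],[[0.0034,-0.0391,0.003],[0,0,0.0556]],[[0.0077,-0.0582,0.003],[0,0,0.0833]],[[0.0136,-0.077,0.003],[0,0,0.111]],[[0.0208,-0.0951,0.003],[0,0,0.1389]],[[0.0301,-0.1125,0.003],[0,0,0.1667]],[[0.0407,-0.1291,0.003],[0,0,0.1944]],[[0.0477,-0.1385,0.003],[0,0,0.2111]],[[0.0526,-0.1446,0.003],[0,0,0.2222]],[[0.0526,-0.1446,0.003],[0,0,0.2222]]]'
python3 - <<'E'
from h import *
H=np.array([.582,.137])
o=observe();v=o['position'][:2]-H; print(np.linalg.norm(v),np.degrees(np.arctan2(v[1],v[0])),o['q'].round(0))
E
```

```text
time_s: 17.1
position: [0.474, 0.1139, 0.0463]
tool_rot: [[0.974, 0.228, 0.006], [0.228, -0.974, 0.001], [0.006, 0.001, -1.0]]
ft_force: [11.0, 3.5, -6.3]
grip_width: 0.0165
gripper_force: 30.8
0.11044235871512247 -167.95290229431842 [-0. 29. 99.  0. 52. 76.]
```

```bash
python3 -m handwheel '[[[0.0002,-0.006,0],[0,0,0.008]],[[0.0003,-0.0118,0],[0,0,0.0167]],[[0.0007,-0.018,0],[0,0,0.025]],[[0.0012,-0.0235,0],[0,0,0.0333]],[[0.002,-0.029,0],[0,0,0.041]],[[0.0028,-0.0352,0],[0,0,0.05]],[[0.0028,-0.0352,0],[0,0,0.05]]]' 0 40
python3 - <<'E'
from h import *
H=np.array([.582,.137])
o=observe();v=o['position'][:2]-H; print(np.linalg.norm(v),np.degrees(np.arctan2(v[1],v[0])),o['ft_force'])
E
```

```text
time_s: 17.8
position: [0.4716, 0.1316, 0.0464]
tool_rot: [[0.997, 0.073, 0.007], [0.073, -0.997, 0.002], [0.007, -0.001, -1.0]]
ft_force: [12.2, 6.7, -7.0]
grip_width: 0.0168
gripper_force: 39.5
0.11054375496377888 -177.17809938886 [12.20956861  6.68769412 -7.01952038]
```

```bash
python3 -m handwheel '[[[0,-0.004,0],[0,0,0.005]],[[0,-0.008,0],[0,0,0.01]],[[0,-0.008,0],[0,0,0.01]]]'
python3 -m handwheel '[[[0,-0.004,0],[0,0,0.005]],[[0,-0.008,0],[0,0,0.01]],[[0,-0.008,0],[0,0,0.01]]]'
```

```text
time_s: 18.1
position: [0.4715, 0.1331, 0.0463]
tool_rot: [[0.999, 0.043, 0.006], [0.043, -0.999, -0.003], [0.006, 0.004, -1.0]]
ft_force: [11.2, -12.8, -6.2]
grip_width: 0.0167
gripper_force: 39.9
time_s: 18.4
position: [0.4718, 0.1333, 0.0464]
tool_rot: [[1.0, 0.013, 0.006], [0.013, -1.0, -0.01], [0.006, 0.01, -1.0]]
ft_force: [11.4, -40.8, -5.3]
grip_width: 0.0169
gripper_force: 41.4
```

It drew in and then hit a hard stop, so it should be shut. I ease off, release, lift away and check.

```bash
python3 -m handwheel '[[[0,0.008,0],[0,0,-0.005]],[[0,0.011,0],[0,0,-0.01]],[[0,0.011,0],[0,0,-0.01]]]'
python3 -m handwheel '[[[0,0,0],[0,0,0]],[[0,0,0],[0,0,0]],[[0,0,0],[0,0,0]],[[0,0,0],[0,0,0]],[[0,0,0],[0,0,0]],[[0,0,-0.05],[0,0,0]],[[0,0,-0.12],[0,0,0]],[[0,0,-0.2],[0,0,0]],[[0,0.1,-0.25],[0,0,0]],[[-0.05,0.2,-0.3],[0,0,0]]]' 0.7
python3 -m handwheel '[[[0,0.1,0],[0,0,0]],[[-0.05,0.2,0],[0,0,0]],[[-0.1,0.3,0],[0,0,0]],[[-0.1,0.4,0],[0,0,0]],[[-0.1,0.5,0],[0,0,0]],[[-0.1,0.5,0],[0,0,0]],[[-0.1,0.5,0],[0,0,0]],[[-0.1,0.5,0],[0,0,0]]]'
python3 - <<'E'
from h import *
T=[];H=np.array([.582,.137])
for n in("scene","top"):
    p,d,X=cloud(n);z=X[...,2]
    k=(z>.072)&(z<.081)&(abs(X[...,0]-.468)<.04)&(abs(X[...,1]-.133)<.04);w=X[k].mean(0);v=w[:2]-CO
    print("knob",w,k.sum(),"cradle",v@CX,v@CY)
    cv2.imwrite(f"pics/end_{n}.png",p[:,:,::-1])
    u,v=(365,235) if n=="scene" else (185,190); T.append(cv2.resize(p[v-45:v+45,u-60:u+60,::-1],(400,300),interpolation=cv2.INTER_CUBIC))
    T.append(cv2.resize(p[:,:,::-1],(400,300)))
cv2.imwrite("pics/end.png",np.vstack([np.hstack(T[::2]),np.hstack(T[1::2])])); print(observe()['position'],observe()['ft_force'])
E
```

```text
time_s: 18.7
position: [0.4718, 0.1329, 0.0464]
tool_rot: [[0.999, 0.042, 0.008], [0.042, -0.999, 0.0], [0.008, -0.0, -1.0]]
ft_force: [13.9, 0.1, -7.2]
grip_width: 0.0165
gripper_force: 40.4
time_s: 19.7
position: [0.4543, 0.0456, 0.1908]
tool_rot: [[0.999, 0.045, 0.003], [0.045, -0.999, -0.001], [0.003, 0.001, -1.0]]
ft_force: [0.5, -1.1, 0.7]
grip_width: 0.0601
gripper_force: 0.0
time_s: 20.5
position: [0.4138, -0.2043, 0.1891]
tool_rot: [[0.999, 0.043, -0.001], [0.043, -0.999, 0.001], [-0.001, -0.001, -1.0]]
ft_force: [-0.3, -0.4, 0.3]
grip_width: 0.0597
gripper_force: 0.0
knob [0.4700303  0.13382399 0.07606722] 34 cradle -0.09564872420807542 0.032389962827491216
knob [0.46548421 0.13067475 0.07632386] 25 cradle -0.09856202387602074 0.037090752630012054
[ 0.41401431 -0.20389491  0.18932316] [-1.15198327  0.57201452  0.21207088]
```

View pics/end.png

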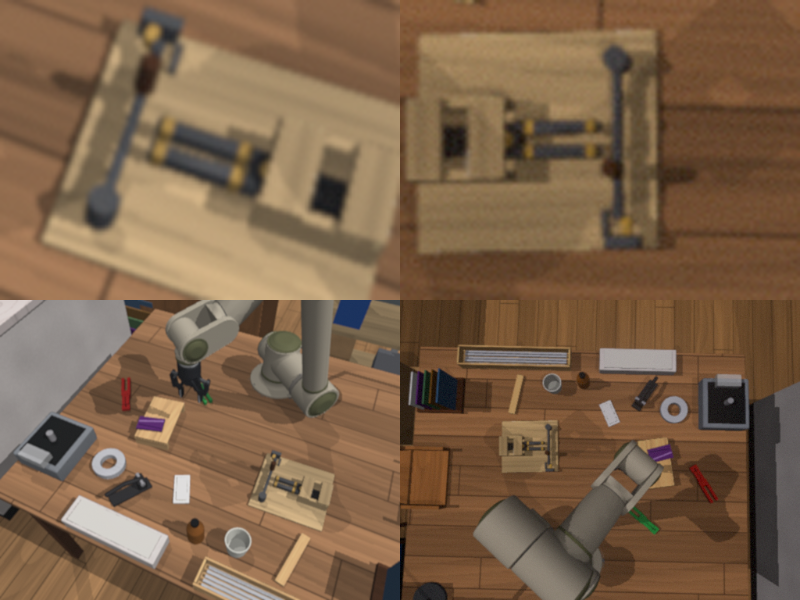

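The bar lies across the open end with its nose in the catch (top crop hinge (616,58), knob (612,168), catch (622,228)). The pliers are home, the bystanders have not moved, and the gripper is clear.

```bash
python3 -c "
from rig import *
print(close_job())"
```

```text
the job is handed in; nothing more can be done
None
```

The pliers lie flat in the cradle with their jaws fully home under the guard, the keeper bar is snapped into its catch, and I handed the job in just after 20.5 s; no verdict came back.

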